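# Set the sample cell in the light gauge

### The job

Stand the sample cell in the open near mouth of the light gauge's channel, turned so that its two glass faces look at the lamp and the receiver on either side of the channel. Then slide it along the channel by feel until its foot drops into the pocket between the two heads, see that it sits fully home and upright, and let go. Be gentle: never push the cell against the gauge with more than 40 N in any direction.

Things in the scene. Friction and masses are not known exactly. Their poses are not given: they have to be found in the camera images.
- cell_grip (a point): Centre of the sample cell's black 30 x 30 x 36 mm grip cap, on the cell's axis, 80 mm above its underside. The cell is 98 mm tall and starts upright on the bench. z points up along it; x is the normal of its two glass faces, y that of its two ribbed metal faces; the cap's sides are parallel to these.
- cell: The loose sample cell, 0.11 to 0.23 kg; origin at the centre of its underside, axes as cell_grip. From 0 to 62 mm up a 34 x 34 mm column, bottom edges rounded 2 mm: a glass pane in each of two opposite faces, dark level ribs on metal in the other two. Above: the black cap, 62 to 98 mm up. Gripped above the glass it may pivot nose-down over the pocket's edge; above the ribs it cannot.
- gauge: The light gauge, fixed: grey base plate 260 x 124 x 6 mm with a straight open-topped channel. Origin on the bench, 85 mm along the channel from point mouth; same axes as mouth. A black lamp head (ribbed top) and a black receiver head stand left and right of the channel, 55 mm apart, tops 58 mm above the bench; the light path runs across the channel, along y.
- mouth (a point): Point on the channel floor, on its centre line, at the open near mouth where the cell is first set down; 12 mm above the bench. x runs along the channel towards the heads, y across it, z up. Smooth steel floor from x = -21 mm. Rails 8 mm high: flared, 53 mm apart at x = 0 to 37 mm at x = 35 mm, then parallel 37 mm apart to x = 185 mm.
- heads_mid (a point): Point on the centre line at floor height, 115 mm along the channel from mouth, same axes. Heads and pocket share a carriage clamped anywhere from 16 mm short of this point to 16 mm past it (not given: find it by feel). The pocket, midway between the heads, is a gap in the floor 35.6 mm long, as wide as the channel, 6 mm deep. Home, the cell stands 6 mm lower.
Not all that is in view belongs to the job. Several things look just like the cell: the one meant starts farthest from the robot's base.

How it is judged:
By the outcome, as a careful person would: the job done as asked, in the order asked, and still so for the second after the job is handed in, with the robot touching nothing.
It also fails if it takes over 64 s, if anything falls off the work surface, if the arm or the gripper's body presses on something with over 40 N, if the wrist force passes 120 N, or if a joint passes its speed limit or range.

### The arm

A 6-joint arm with a two-finger parallel gripper is mounted at the origin on a cart in front of the work surface, level with it; the furniture and walls round the work are solid. World frame = base frame: x ahead of the robot, y to its left, z up, the work surface at z = 0. Lengths are in m, angles in degrees, forces in N, time in s.
With the tool pointing down it reaches from about 0.35 to 0.8 m from the base axis. Payload 7.3 kg.
Tool frame: the origin (TCP) lies on the centre line of the jaws, within the pads' length; the fingertips stand arm.tip_reach ahead of it and the grasp point (between the pads) lies 3 mm ahead of it (arm.tip_reach is the distance from the TCP to the fingertips, in m); z points along the fingers, y is the line along which they close (so a half turn about z gives the same grasp; the last joint's range is limited). The gripper opens to 85 mm and grips with 20 to 120 N. Pads are 22 mm wide; open, the fingers measure 114 mm over their backs; the gripper's body (76 mm by 85 mm) begins 54 mm behind the grasp point. The pads swing forward as they close: fully open they stand 13 mm farther back than shut.
Start: joints at [62.968, 19.595, 87.324, -0, 73.075, -8.365], TCP at [0.168, 0.497, 0.232] pointing down, gripper open.
Joint ranges: [-145.02, 145.02], [-44.19, 115.74], [2.07, 154.8], [-57.11, 237.11], [16.16, 152.29], [-177.93, 177.93]. Speed limits (degrees/s): [147.25, 147.25, 180, 180, 180, 180].

### API

Orientations are given as [roll, pitch, yaw] about the fixed x, y, z axes, in that order (R = Rz(yaw) Ry(pitch) Rx(roll)).
In Python, from rig import arm, imaging, close_job gives the robot as it stands.
- The arm moves only by the shell command python3 -m handwheel 'ROWS' [FORCE]. ROWS is JSON, a list of rows, each a list of 3 entries, a list of its own where there are three numbers: the shift along the world's x, y, z in m, then the turn about the world's z in rad, then the closure, from -1 (fully open) to 1 (shut), so that 0 is half open. In form: [[[dx, dy, dz], roll, grip], ...]. A call has 1 to 10 rows; each row is the pose to reach, as a shift and turn from the pose commanded when the call began; what a row does not reach only later rows make up. A row lasts 1/10 s, in which the tool goes at most 50 mm and 8.59 degrees, less where a joint would pass 70% of its speed; a pose out of reach is approached as far as the arm can. A call with a gripper value outside its range is refused whole. The fingers move at their own pace and stop on an object; FORCE is the grip in N (left out, the last holds). Time passes only in rows, so rows that repeat a pose let the fingers close. It gives the time, the measured TCP pose, the force, the opening and the grip force at its end, in the units of the state.
- arm.sense(): the state, without advancing time (a new reading comes with each control period).
- imaging.get_image(name): name is "side" or "top"; returns a dict with "frame" (400x640x3 uint8, red, green, blue), "z_map" (400x640 float32, m along the optical axis (not along the pixel's ray), 0 where there is no reading), "camera_matrix" (3x3 intrinsics, pixels), "world_from_camera" (4x4, takes a point from camera to world coordinates). Camera axes: x right, y up, looking along -z (the intrinsics and any distortion apply to the point x, -y, -z); pixel columns grow to the right and rows downward; lengths in m; the calibration is good to about 2 mm. A picture is of the moment at which its call begins.
- close_job(): hands the job in; it is judged then, once.
The state is a dict: "time": time; "joint_pos": joint angles; "qd": joint speeds; "joint_torque": joint torques, N m; "position": TCP position; "tool_rot": TCP orientation; "wrist_force": force on the tool from outside, world axes, zero at the start; "ft_torque": the same for the moment, N m; "finger_gap": opening from 0.0 (shut) to 1.0 (fully open); "grasp_force": force on a finger pad.
Only numpy, scipy, OpenCV 4.12 (cv2) and the standard library are available. Lean on these libraries where they do the work, as an engineer would, in place of code of your own. Each camera call takes 0.05 s, during which the arm holds its last target. There are 200 camera calls.

## Working session

There is one attempt and no reset: what is moved stays moved. The work goes in short steps, Python scripts to look and compute and a shell command to move; the robot and the scene stay as the last step left them, time stands still between calls to the robot, and variables do not carry over. Pictures are saved under pics/ and viewed, at most 10 in all, crops included, and the job is handed in when it is done.

```bash
mkdir -p pics; cat > h.py <<'E'
import numpy as np,cv2
from rig import arm,imaging
def snap(n):
    d=imaging.get_image(n); np.savez(''+n+'.npz',**d); return d
def load(n): return dict(np.load(''+n+'.npz'))
def pt(d,u,v,z=None):
    K=d['camera_matrix'];T=d['world_from_camera']
    r=np.array([(u-K[0,2])/K[0,0],-(v-K[1,2])/K[1,1],-1.])
    if z is None: return T[:3,:3]@(r*d['z_map'][int(v),int(u)])+T[:3,3]
    w=T[:3,:3]@r; return T[:3,3]+w*(z-T[2,3])/w[2]
def cloud(d):
    K=d['camera_matrix'];T=d['world_from_camera'];v,u=np.mgrid[:400,:640];z=d['z_map']
    return np.stack([(u-K[0,2])/K[0,0]*z,-(v-K[1,2])/K[1,1]*z,-z],-1)@T[:3,:3].T+T[:3,3]
E
python3 - <<'E'
from h import *
for n in('top','side'):
    d=snap(n); cv2.imwrite(f'pics/{n}0.png',d['frame'][...,::-1])
    print(n,d['world_from_camera'].round(3).tolist(),d['camera_matrix'].round(1).tolist(),[k for k in d])
print(arm.tip_reach,arm.sense())
E
```

```text
top [[-0.01, 0.991, -0.131, 0.378], [-1.0, -0.008, 0.017, 0.05], [0.016, 0.132, 0.991, 1.224], [0.0, 0.0, 0.0, 1.0]] [[510.9, 0.0, 318.8], [0.0, 510.9, 199.5], [0.0, 0.0, 1.0]] ['frame', 'z_map', 'camera_matrix', 'world_from_camera']
side [[-0.969, 0.139, -0.205, 0.339], [-0.247, -0.609, 0.754, 0.72], [-0.02, 0.781, 0.624, 0.666], [0.0, 0.0, 0.0, 1.0]] [[451.4, 0.0, 320.2], [0.0, 451.4, 189.2], [0.0, 0.0, 1.0]] ['frame', 'z_map', 'camera_matrix', 'world_from_camera']
0.022 {'time': 0.1, 'joint_pos': array([ 6.29696180e+01,  1.96304488e+01,  8.73712906e+01, -3.55914929e-04,
        7.30763815e+01, -8.36533614e+00]), 'qd': array([ 0.04203917, -0.08535637, -0.08805365, -0.10464889,  0.06945387,
       -0.00468914]), 'joint_torque': array([ 2.27185941e-03, -4.34447193e+01, -2.46492505e+01, -3.37186270e-05,
        4.61650212e-03,  3.76072694e-05]), 'position': array([0.16783427, 0.4970684 , 0.23151639]), 'tool_rot': array([-1.79922661e+02, -1.10286312e-02,  1.61335051e+02]), 'wrist_force': array([ 0.07336897, -0.68038921, -0.4174394 ]), 'ft_torque': array([ 0.0414677 , -0.00870137,  0.01815223]), 'grasp_force': 0.0, 'finger_gap': 1.0030810880044823}
```

View pics/top0.png

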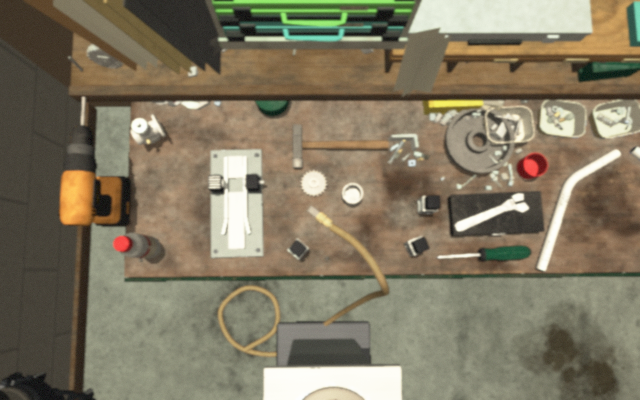

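View pics/side0.png

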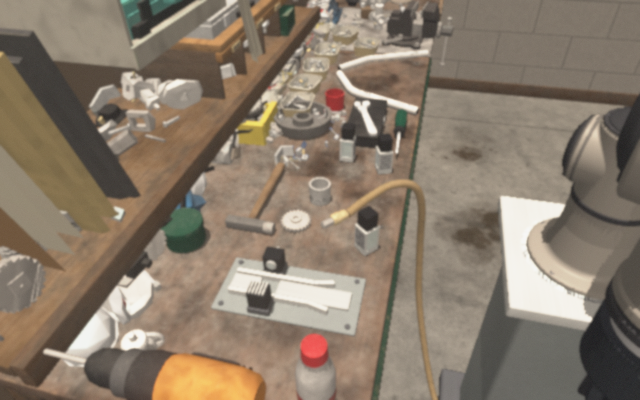

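The top view shows a flared mouth at about (236,243) and heads at about (216,182) and (254,182), with the channel running up the image. The cell look-alikes are at (299,249), (418,245) and (429,204), and the last looks farthest from the base. I'll measure all three next.

```bash
python3 - <<'E'
from h import *
d=load('top');C=cloud(d)
for u,v in((299,249),(418,245),(429,204)):
    P=C[v-18:v+19,u-18:u+19].reshape(-1,3)
    t=P[(P[:,2]>.088)&(P[:,2]<.108)]
    r=cv2.minAreaRect((t[:,:2]*1000).astype(np.float32))
    print((u,v),len(t),t.mean(0).round(4),r,np.hypot(*t.mean(0)[:2]))
for u,v in((212,152),(262,150),(264,254),(210,255)): print('plate',pt(d,u,v,.006))
for n,(u,v) in dict(hL=(216,182),hR=(254,182)).items():
    P=C[v-14:v+15,u-12:u+13].reshape(-1,3);t=P[(P[:,2]>.05)&(P[:,2]<.066)];print(n,len(t),t.mean(0),t.min(0),t.max(0))
P=C.reshape(-1,3);m=(P[:,1]>.1)&(P[:,1]<.35)&(P[:,0]>.2)&(P[:,0]<.6)
g=P[m&(P[:,2]>.004)&(P[:,2]<.009)]; print('plate rect',len(g),cv2.minAreaRect((g[:,:2]*1000).astype(np.float32)))
s=load('side')
f=lambda i,x,y,w,h,k:cv2.resize(i[y:y+h,x:x+w,::-1],None,fx=k,fy=k,interpolation=cv2.INTER_CUBIC)
a=f(d['frame'],195,140,80,125,4);b=f(d['frame'],400,180,60,80,5);b=cv2.copyMakeBorder(b,0,100,0,0,0)
c=f(s['frame'],330,110,80,70,5); 
W=np.zeros((600,800,3),np.uint8)
for i,(x,y) in((a,(0,0)),(b[:400,:],(330,0))): W[y:y+i.shape[0],x:x+i.shape[1]]=i
c=cv2.resize(c,(240,210));W[380:590,330:570]=c
e=f(s['frame'],205,240,170,100,1.3);W[420:420+e.shape[0],575:575+e.shape[1]]=e[:,:225]
cv2.imwrite('pics/crop1.png',W)
E
```

```text
(299, 249) 185 [0.4207 0.0797 0.0979] ((420.80596923828125, 79.71649169921875), (29.89571762084961, 29.77806854248047), 49.33806610107422) 0.42820897494105226
(418, 245) 188 [ 0.4253 -0.1926  0.0969] ((425.4702453613281, -193.23866271972656), (29.74707794189453, 29.349353790283203), 21.984954833984375) 0.4668769840250129
(429, 204) 193 [ 0.5211 -0.2234  0.0969] ((521.3101196289062, -224.28811645507812), (29.324420928955078, 30.036815643310547), 89.10751342773438) 0.5669541639998704
plate [0.65797749 0.28692128 0.006     ]
plate [0.66219927 0.16579348 0.006     ]
plate [0.41050075 0.15988145 0.006     ]
plate [0.4093579  0.28727832 0.006     ]
hL 212 [0.57450712 0.27012762 0.05865494] [0.55733968 0.25321243 0.05000897] [0.59234675 0.285586   0.06429076]
hR 214 [0.57647309 0.18654976 0.05749348] [0.55880766 0.16808037 0.05000521] [0.59432236 0.20496246 0.06434887]
plate rect 2155 ((477.20068359375, 224.91567993164062), (248.6298370361328, 243.15646362304688), 89.84375)
```

View pics/crop1.png

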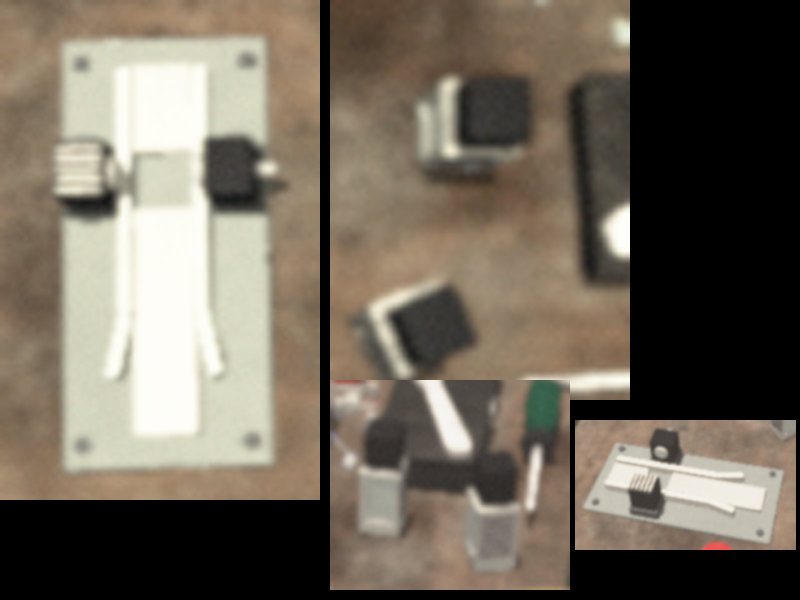

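The crop shows the chosen cell (cap centre about (429,204) in the top view) standing square to the bench. The gauge is nearly aligned with world x and its pocket is visible between the heads. I need a closer look at the faces.

```bash
python3 - <<'E'
from h import *
s=load('side')['frame'][...,::-1];t=load('top')['frame'][...,::-1]
f=lambda i,x,y,w,h:cv2.resize(i[y:y+h,x:x+w],(390,390),interpolation=cv2.INTER_CUBIC)
cv2.imwrite('pics/crop2.png',np.hstack([f(s,325,110,80,80),f(t,405,180,50,50)]))
d=load('top');C=cloud(d)
# gauge: plate extents per line, floor strip and head centres
for x in(.42,.45,.48,.62,.65):
    r=C[(abs(C[...,0]-x)<.0015)&(C[...,1]>.14)&(C[...,1]<.31)&(C[...,2]>.0035)&(C[...,2]<.03)]
    print('plate y',x,r[:,1].min().round(4),r[:,1].max().round(4))
for y in(.17,.2,.25,.28):
    r=C[(abs(C[...,1]-y)<.0015)&(C[...,0]>.38)&(C[...,0]<.7)&(C[...,2]>.0035)&(C[...,2]<.03)]
    print('plate x',y,r[:,0].min().round(4),r[:,0].max().round(4))
g=t.astype(int).sum(2)
# white floor columns at z=.012 by brightness
for v in(185,205,215,225,235,241,246):
    print(v,g[v,218:256].tolist())
print('col',g[140:262,236].tolist())
for v in(180,205,225,240):print(pt(d,230,v,.012),pt(d,240,v,.012))
E
```

```text
plate y 0.42 0.1483 0.2974
plate y 0.45 0.1555 0.3051
plate y 0.48 0.1651 0.2836
plate y 0.62 0.1703 0.3011
plate y 0.65 0.1683 0.3017
plate x 0.17 0.3941 0.6926
plate x 0.2 0.3874 0.6648
plate x 0.25 0.3902 0.6956
plate x 0.28 0.3835 0.6804
185 [597, 528, 410, 391, 465, 475, 434, 441, 424, 400, 424, 531, 598, 624, 638, 640, 633, 637, 636, 633, 633, 629, 631, 633, 653, 686, 640, 477, 296, 209, 183, 190, 195, 193, 196, 200, 199, 190]
205 [624, 620, 617, 624, 634, 658, 714, 745, 746, 716, 708, 738, 750, 753, 753, 754, 753, 751, 753, 753, 754, 753, 753, 753, 751, 754, 754, 749, 693, 564, 549, 611, 634, 631, 630, 632, 633, 621]
215 [620, 629, 622, 623, 632, 664, 722, 749, 748, 722, 715, 742, 753, 754, 754, 754, 755, 754, 754, 754, 753, 755, 754, 754, 752, 750, 752, 749, 710, 596, 566, 612, 634, 635, 625, 623, 628, 626]
225 [610, 615, 615, 615, 663, 732, 753, 746, 675, 572, 687, 743, 754, 755, 755, 755, 755, 755, 755, 755, 755, 755, 755, 754, 751, 732, 713, 735, 752, 750, 708, 595, 573, 612, 628, 634, 635, 639]
235 [613, 608, 618, 618, 607, 592, 562, 573, 595, 646, 703, 742, 754, 757, 756
[... 698 characters left out ...]
08, 634, 605, 631, 631, 637, 635, 636, 636, 635, 631, 623, 627, 635, 668, 724, 743, 749, 748, 749, 749, 750, 750, 750, 751, 751, 752, 753, 753, 753, 753, 753, 753, 754, 753, 754, 754, 754, 754, 754, 754, 754, 754, 754, 754, 755, 754, 755, 755, 755, 756, 755, 756, 755, 755, 756, 755, 755, 755, 756, 755, 755, 756, 756, 755, 757, 757, 756, 756, 756, 747, 713, 660, 626, 619, 620, 627, 617, 593, 520, 432, 407, 406, 406, 395]
[0.58771685 0.24151559 0.012     ] [0.58754704 0.21758332 0.012     ]
[0.52729276 0.24073581 0.012     ] [0.52710463 0.21695806 0.012     ]
[0.4795131 0.2401192 0.012    ] [0.47931066 0.21646364 0.012     ]
[0.44399977 0.2396609  0.012     ] [0.44378681 0.21609615 0.012     ]
```

View pics/crop2.png

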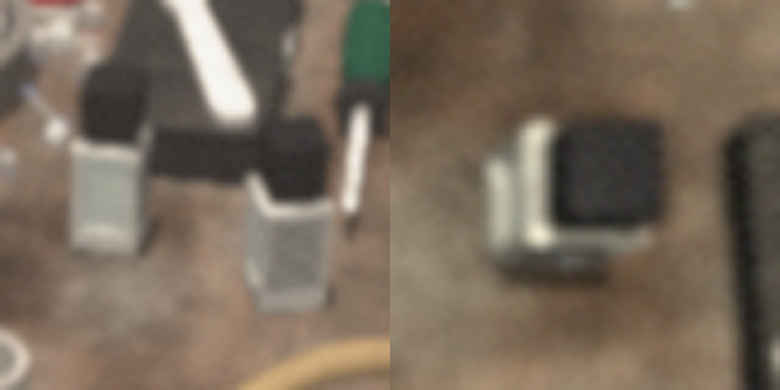

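The pale, framed pane on the chosen cell (left) faces world +y. Its near face looks dark and ribbed, so it already has about the right orientation. I'll fit the gauge lines next.

```bash
python3 - <<'E'
from h import *
d=load('top');g=cv2.GaussianBlur(d['frame'].astype(np.float32).sum(2),(3,3),0)
def edge(line,a,lo,th,):  # subpixel crossing
    for i in range(lo,lo+40):
        if (line[i]-th)*(line[i+a] -th)<=0 : 
            f=(line[i]-th)/(line[i]-line[i+a]+1e-9);return i+a*f
def fit(P): 
    P=np.array(P);c=np.polyfit(P[:,0],P[:,1],1);r=P[:,1]-np.polyval(c,P[:,0]);k=abs(r)<2*r.std()+1e-4
    c=np.polyfit(P[k,0],P[k,1],1);return c,np.degrees(np.arctan(c[0])),(P[k,1]-np.polyval(c,P[k,0])).std()
# plate edges: bench dark ~400, plate ~620
res={}
for name,(s,stepdir,z) in dict(L=(214,-1,.006),R=(258,1,.006)).items():
    P=[]
    for v in list(range(155,172))+list(range(196,252)):
        l=g[v];i=s
        while l[i]>520 and 200<i<275:i+=stepdir
        f=(l[i-stepdir]-520)/(l[i-stepdir]-l[i]);u=i-stepdir+stepdir*f
        P.append(pt(d,u,v,z)[:2])
    res[name]=fit(P);print(name,res[name],np.polyval(res[name][0],[.42,.5,.65]))
F={}
for name,s,sd in(('fL',236,-1),('fR',236,1)):
    P=[]
    for v in range(236,248):
        l=g[v];i=s
        while l[i]>690:i+=sd
        f=(l[i-sd]-690)/(l[i-sd]-l[i]);P.append(pt(d,i-sd+sd*f,v,.012)[:2])
    print(name,np.mean(P,0))
for nm,a,b in(('floor near',240,260),('far',165,150)):
    o=[]
    for u in(231,234,237,240):
        sd=1 if b>a else -1;i=a
        while g[i,u]>690:i+=sd
        f=(g[i-sd,u]-690)/(g[i-sd,u]-g[i,u]);o.append(pt(d,u,i-sd+sd*f,.012)[:2])
    print(nm,np.mean(o,0))
for nm,a,sd in(('pocket near',200,-1),('pocket far',170,1)):
    o=[]
    for u in(234,236,238,240):
        i=a
        while g[i,u]>690:i+=sd
        f=(g[i-sd,u]-690)/(g[i-sd,u]-g[i,u]);o.append(pt(d,u,i-sd+sd*f,.012)[:2])
    print(nm,np.mean(o,0))
for nm,v0,v1 in(('plate near',250,264),('plate far',153,144)):
    o=[]
    for u in(217,222,250,255):
        sd=1 if v1>v0 else -1;i=v0
        while g[i,u]>520:i+=sd
        f=(g[i-sd,u]-520)/(g[i-sd,u]-g[i,u]);o.append(pt(d,u,i-sd+sd*f,.006 if sd<0 else .003)[:2])
    print(nm,np.round(o,4).tolist())
E
```

```text
L (array([0.02267999, 0.27531406]), np.float64(1.2992448248801045), np.float64(0.00032633692151198015)) [0.28483966 0.28665406 0.29005605]
R (array([0.02350225, 0.15440627]), np.float64(1.3463319021778304), np.float64(0.0006486282700184407)) [0.16427722 0.1661574  0.16968273]
fL [0.4405185  0.24488458]
fR [0.44017742 0.20733734]
floor near [0.42428409 0.22647557]
far [0.64765939 0.22904397]
pocket near [0.56004237 0.22445794]
pocket far [0.59498693 0.22484642]
plate near [[0.4191, 0.2715], [0.4056, 0.2595], [0.407, 0.1933], [0.4073, 0.1815]]
plate far [[0.6629, 0.2749], [0.6641, 0.2628], [0.664, 0.1949], [0.655, 0.1827]]
```

```bash
python3 -m handwheel '[[[0.05,0,0.02],-0.14,-0.3],[[0.1,-0.02,0.02],-0.28,-0.3],[[0.13,-0.06,0.02],-0.42,-0.3],[[0.15,-0.1,0.02],-0.56,-0.3],[[0.17,-0.14,0.02],-0.7,-0.3],[[0.19,-0.18,0.02],-0.84,-0.3],[[0.21,-0.22,0.02],-0.98,-0.3],[[0.23,-0.26,0.02],-1.12,-0.3],[[0.25,-0.3,0.02],-1.25,-0.3],[[0.27,-0.34,0.02],-1.25,-0.3]]' 30
python3 -m handwheel '[[[0.02,-0.04,0],0,-0.3],[[0.04,-0.08,0],0,-0.3],[[0.05,-0.12,0],0,-0.3],[[0.06,-0.16,0],0,-0.3],[[0.07,-0.2,0],0,-0.3],[[0.075,-0.24,0],0,-0.3],[[0.08,-0.28,0],0,-0.3],[[0.083,-0.32,0],0,-0.3],[[0.083,-0.36,0],0,-0.3],[[0.083,-0.381,0],0,-0.3]]'
python3 -m handwheel '[[[0,0,0],0,-0.3],[[0,0,0],0,-0.3],[[0,0,0],0,-0.3]]'
```

```text
time: 1.1
position: [0.4383, 0.1557, 0.2519]
tool_rot: [-180.0, 0.0, 89.5]
wrist_force: [1.2, 0.6, 0.8]
finger_gap: 0.648
grasp_force: 0.0
time: 2.1
position: [0.5205, -0.2266, 0.2514]
tool_rot: [-179.9, 0.0, 89.6]
wrist_force: [0.3, 0.5, 0.9]
finger_gap: 0.648
grasp_force: 0.0
time: 2.4
position: [0.521, -0.2224, 0.252]
tool_rot: [-180.0, -0.0, 89.8]
wrist_force: [-0.2, 0.2, -0.0]
finger_gap: 0.651
grasp_force: 0.0
```

```bash
python3 -m handwheel '[[[0,-0.0015,-0.04],0,-0.3],[[0,-0.0015,-0.07],0,-0.3],[[0,-0.0015,-0.1],0,-0.3],[[0,-0.0015,-0.12],0,-0.3],[[0,-0.0015,-0.135],0,-0.3],[[0,-0.0015,-0.15],0,-0.3],[[0,-0.0015,-0.158],0,-0.3],[[0,-0.0015,-0.164],0,-0.3],[[0,-0.0015,-0.164],0,-0.3],[[0,-0.0015,-0.164],0,-0.3]]'
python3 - <<'E'
from h import *
d=snap('top');s=snap('side')
f=lambda i,x,y,w,h:cv2.resize(i[y:y+h,x:x+w,::-1],(390,390),interpolation=cv2.INTER_CUBIC)
cv2.imwrite('pics/g1.png',np.hstack([f(s['frame'],310,90,90,90),f(d['frame'],390,160,80,80)]))
E
```

```text
time: 3.4
position: [0.5214, -0.225, 0.0887]
tool_rot: [179.9, 0.0, 89.7]
wrist_force: [-0.2, -0.7, 0.4]
finger_gap: 0.653
grasp_force: 0.0
```

View pics/g1.png

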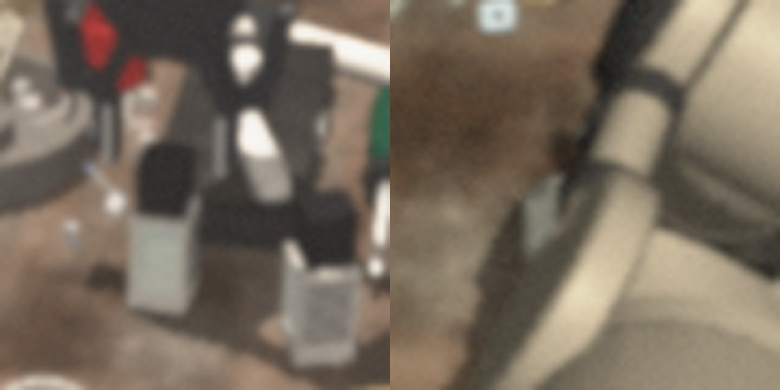

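The open fingers straddle the chosen cap (crop fingers at x≈107 and 220, cap at ≈165), fore and aft of the +y pane. I'll close and lift.

```bash
python3 -m handwheel '[[[0,0,0],0,0],[[0,0,0],0,0.3],[[0,0,0],0,0.5],[[0,0,0],0,0.7],[[0,0,0],0,0.7],[[0,0,0],0,0.7]]' 40
python3 -m handwheel '[[[0,0,0.01],0,0.7],[[0,0,0.03],0,0.7],[[0,0,0.05],0,0.7],[[0,0,0.05],0,0.7],[[0,0,0.05],0,0.7]]'
```

```text
time: 4.1
position: [0.5214, -0.2253, 0.0887]
tool_rot: [179.9, 0.0, 89.7]
wrist_force: [-0.1, -0.1, 5.6]
finger_gap: 0.338
grasp_force: 40.0
time: 4.6
position: [0.5208, -0.225, 0.1379]
tool_rot: [-180.0, -0.0, 89.7]
wrist_force: [-1.1, 0.1, -1.8]
finger_gap: 0.337
grasp_force: 39.8
```

```bash
python3 -m handwheel '[[[0,0,0.03],0,0.7],[[0,0,0.06],0,0.7],[[0,0,0.09],0,0.7],[[0,0,0.1],0,0.7],[[0,0.03,0.1],0,0.7],[[-0.01,0.07,0.1],0.01,0.7],[[-0.02,0.11,0.1],0.01,0.7],[[-0.03,0.15,0.1],0.02,0.7],[[-0.04,0.19,0.1],0.028,0.7],[[-0.05,0.23,0.1],0.028,0.7]]'
python3 -m handwheel '[[[-0.005,0.04,0],0,0.7],[[-0.01,0.08,0],0,0.7],[[-0.015,0.12,0],0,0.7],[[-0.02,0.16,0],0,0.7],[[-0.021,0.19,0],0,0.7],[[-0.021,0.21,0],0,0.7],[[-0.021,0.221,0],0,0.7],[[-0.021,0.221,0],0,0.7],[[-0.021,0.221,0],0,0.7],[[-0.021,0.221,0],0,0.7]]'
```

```text
time: 5.6
position: [0.4695, 0.0065, 0.2362]
tool_rot: [-179.8, -0.0, 91.3]
wrist_force: [-0.0, -0.3, -2.0]
finger_gap: 0.337
grasp_force: 40.0
time: 6.6
position: [0.4501, 0.2248, 0.2378]
tool_rot: [-180.0, 0.0, 91.2]
wrist_force: [-0.3, 0.3, -0.6]
finger_gap: 0.343
grasp_force: 40.0
```

```bash
python3 -m handwheel '[[[0,0.001,-0.03],0,0.7],[[0,0.001,-0.06],0,0.7],[[0,0.001,-0.085],0,0.7],[[0,0.001,-0.1],0,0.7],[[0,0.001,-0.107],0,0.7],[[0,0.001,-0.107],0,0.7],[[0,0.001,-0.107],0,0.7]]'
python3 - <<'E'
from h import *
d=snap('top');s=snap('side')
f=lambda i,x,y,w,h:cv2.resize(i[y:y+h,x:x+w,::-1],(int(w*3.2),int(h*3.2)),interpolation=cv2.INTER_CUBIC)
cv2.imwrite('pics/m1.png',np.hstack([f(s['frame'],220,200,160,140),f(d['frame'],195,140,85,140)]))
E
```

```text
time: 7.3
position: [0.4507, 0.2267, 0.1319]
tool_rot: [179.9, -0.0, 91.3]
wrist_force: [0.0, -0.6, -1.1]
finger_gap: 0.336
grasp_force: 40.0
```

View pics/m1.png

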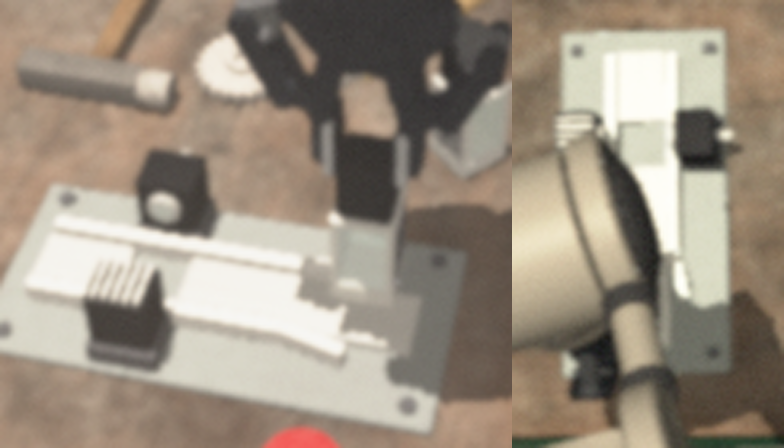

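The side crop shows the cell upright between the pads with its plain framed pane facing the lamp side (crop (365,245)). It hangs over the near mouth, so I'll lower it by feel.

```bash
python3 -m handwheel '[[[0,0,-0.01],0,0.7],[[0,0,-0.02],0,0.7],[[0,0,-0.025],0,0.7],[[0,0,-0.027],0,0.7],[[0,0,-0.029],0,0.7],[[0,0,-0.029],0,0.7],[[0,0,-0.03],0,0.7],[[0,0,-0.03],0,0.7]]'
python3 -m handwheel '[[[0,0,-0.001],0,0.7],[[0,0,-0.001],0,0.7],[[0,0,-0.001],0,0.7]]'
```

```text
time: 8.2
position: [0.4501, 0.227, 0.1012]
tool_rot: [180.0, -0.0, 91.3]
wrist_force: [0.9, 0.5, -2.3]
finger_gap: 0.339
grasp_force: 40.0
time: 8.5
position: [0.4503, 0.227, 0.1007]
tool_rot: [179.9, -0.0, 91.3]
wrist_force: [0.0, 0.9, 5.3]
finger_gap: 0.337
grasp_force: 40.7
```

```bash
python3 -m handwheel '[[[0.003,0,0],0,0.7],[[0.006,0,0],0,0.7],[[0.009,0,0],0,0.7],[[0.012,0,0],0,0.7],[[0.015,0,0],0,0.7],[[0.018,0,0],0,0.7],[[0.021,0,0],0,0.7],[[0.024,0,0],0,0.7],[[0.027,0,0],0,0.7],[[0.03,0,0],0,0.7]]'
python3 -m handwheel '[[[0.003,0,0],0,0.7],[[0.006,0,0],0,0.7],[[0.009,0,0],0,0.7],[[0.012,0.0005,0],0,0.7],[[0.012,0.0005,0],0,0.7]]'
```

```text
time: 9.5
position: [0.4788, 0.227, 0.1006]
tool_rot: [-179.9, 0.0, 91.3]
wrist_force: [-5.8, -0.9, 9.6]
finger_gap: 0.336
grasp_force: 41.3
time: 10.0
position: [0.4916, 0.2274, 0.1006]
tool_rot: [-179.9, 0.0, 91.3]
wrist_force: [-3.5, -0.6, 7.8]
finger_gap: 0.335
grasp_force: 41.1
```

```bash
python3 -m handwheel '[[[0.003,0,0],0,0.7],[[0.006,0,0],0,0.7],[[0.009,0.0002,0],0,0.7],[[0.012,0.0002,0],0,0.7],[[0.015,0.0003,0],0,0.7],[[0.018,0.0004,0],0,0.7],[[0.021,0.0005,0],0,0.7],[[0.024,0.0005,0],0,0.7],[[0.027,0.0006,0],0,0.7],[[0.03,0.0007,0],0,0.7]]'
python3 -m handwheel '[[[0.003,0.0001,0],0,0.7],[[0.006,0.0001,0],0,0.7],[[0.009,0.0002,0],0,0.7],[[0.012,0.0003,0],0,0.7],[[0.015,0.0003,0],0,0.7],[[0.018,0.0004,0],0,0.7],[[0.021,0.0005,0],0,0.7],[[0.021,0.0005,0],0,0.7]]'
```

```text
time: 11.0
position: [0.521, 0.2282, 0.1006]
tool_rot: [-179.9, 0.0, 91.3]
wrist_force: [-5.4, -0.7, 9.4]
finger_gap: 0.337
grasp_force: 41.2
time: 11.8
position: [0.5425, 0.2287, 0.1006]
tool_rot: [-179.9, -0.0, 91.3]
wrist_force: [-4.0, -0.1, 6.8]
finger_gap: 0.337
grasp_force: 41.0
```

```bash
python3 -m handwheel '[[[0.003,0.0001,0],0,0.7],[[0.006,0.0001,0],0,0.7],[[0.009,0.0002,0],0,0.7],[[0.012,0.0003,0],0,0.7],[[0.015,0.0003,0],0,0.7],[[0.017,0.0004,0],0,0.7],[[0.018,0.0004,0],0,0.7],[[0.019,0.0005,0],0,0.7],[[0.02,0.0005,0],0,0.7],[[0.021,0.0005,0],0,0.7]]'
python3 -m handwheel '[[[0.001,0,0],0,0.7],[[0.002,0,0],0,0.7],[[0.003,0.0001,0],0,0.7],[[0.004,0.0001,0],0,0.7]]'
python3 -m handwheel '[[[0.001,0,0],0,0.7],[[0.002,0,0],0,0.7],[[0.003,0.0001,0],0,0.7]]'
```

```text
time: 12.8
position: [0.5629, 0.2292, 0.1006]
tool_rot: [-179.9, 0.0, 91.3]
wrist_force: [-4.7, 0.7, 8.8]
finger_gap: 0.335
grasp_force: 41.1
time: 13.2
position: [0.567, 0.2293, 0.1006]
tool_rot: [-179.9, 0.0, 91.3]
wrist_force: [-5.3, -0.3, 8.2]
finger_gap: 0.336
grasp_force: 41.1
time: 13.5
position: [0.5699, 0.2294, 0.1006]
tool_rot: [-179.9, 0.0, 91.3]
wrist_force: [-4.8, -0.8, 8.2]
finger_gap: 0.341
grasp_force: 41.1
```

```bash
python3 -m handwheel '[[[0.0005,0,0],0,0.7],[[0.001,0,0],0,0.7],[[0.0015,0,0],0,0.7],[[0.002,0,0],0,0.7],[[0.0025,0,0],0,0.7],[[0.003,0.0001,0],0,0.7]]'
python3 -m handwheel '[[[0.0005,0,0],0,0.7],[[0.001,0,0],0,0.7],[[0.0015,0,0],0,0.7],[[0.002,0,0],0,0.7]]'
```

```text
time: 14.1
position: [0.5729, 0.2294, 0.1005]
tool_rot: [-179.9, 0.0, 91.3]
wrist_force: [-4.8, 0.0, 7.2]
finger_gap: 0.34
grasp_force: 41.0
time: 14.5
position: [0.576, 0.2293, 0.0996]
tool_rot: [-180.0, 0.0, 91.3]
wrist_force: [0.2, -0.8, -1.1]
finger_gap: 0.338
grasp_force: 40.0
```

```bash
python3 -m handwheel '[[[0,0,-0.0005],0,0.7],[[0,0,-0.001],0,0.7],[[0,0,-0.0015],0,0.7],[[0,0,-0.002],0,0.7]]'
python3 -m handwheel '[[[0,0,-0.001],0,0.7],[[0,0,-0.0015],0,0.7],[[0,0,-0.002],0,0.7]]'
```

```text
time: 14.9
position: [0.576, 0.2294, 0.098]
tool_rot: [-180.0, 0.0, 91.3]
wrist_force: [-0.7, -0.8, -1.1]
finger_gap: 0.337
grasp_force: 40.0
time: 15.2
position: [0.576, 0.2294, 0.0961]
tool_rot: [180.0, 0.0, 91.3]
wrist_force: [-0.5, 1.1, -1.8]
finger_gap: 0.335
grasp_force: 40.0
```

```bash
python3 -m handwheel '[[[0,0,-0.0005],0,0.7],[[0,0,-0.001],0,0.7],[[0,0,-0.0015],0,0.7],[[0,0,-0.0015],0,0.7]]'
python3 -m handwheel '[[[0,0,-0.0005],0,0.7],[[0,0,-0.001],0,0.7],[[0,0,-0.001],0,0.7]]'
```

```text
time: 15.6
position: [0.5761, 0.2294, 0.0948]
tool_rot: [180.0, -0.0, 91.3]
wrist_force: [-0.1, -0.0, 0.1]
finger_gap: 0.337
grasp_force: 40.2
time: 15.9
position: [0.5763, 0.2295, 0.0947]
tool_rot: [179.9, -0.0, 91.3]
wrist_force: [-1.1, -0.3, 6.2]
finger_gap: 0.339
grasp_force: 40.9
```

It seated at 5.9 mm down, with 8 N on the bottom. I'll unload, open and lift.

```bash
python3 -m handwheel '[[[0,0,0.0009],0,0.7],[[0,0,0.0009],0,0.5],[[0,0,0.0009],0,0.3],[[0,0,0.0009],0,0.2],[[0,0,0.0009],0,0.1],[[0,0,0.0009],0,0],[[0,0,0.0009],0,0],[[0,0,0.0009],0,0]]' 20
python3 -m handwheel '[[[0,0,0.01],0,0],[[0,0,0.02],0,0],[[0,0,0.04],0,0],[[0,0,0.07],0,0],[[0,0,0.1],0,0],[[0,0,0.13],0,0],[[-0.04,0,0.15],0,0],[[-0.08,0.0,0.15],0,0],[[-0.12,-0.04,0.15],0,0],[[-0.14,-0.08,0.15],0,0]]'
python3 -m handwheel '[[[0,-0.05,0],0,0],[[0,-0.1,0],0,0],[[0,-0.15,0],0,0],[[0,-0.2,0],0,0],[[0,-0.2,0],0,0]]'
python3 - <<'E'
from h import *
d=snap('top');s=snap('side');C=cloud(d)
P=C.reshape(-1,3);t=P[(abs(P[:,0]-.576)<.03)&(abs(P[:,1]-.229)<.03)&(P[:,2]>.085)]
print(len(t),np.median(t,0),cv2.minAreaRect((t[:,:2]*1000).astype(np.float32)))
f=lambda i,x,y,w,h:cv2.resize(i[y:y+h,x:x+w,::-1],(int(w*3.2),int(h*3.2)),interpolation=cv2.INTER_CUBIC)
cv2.imwrite('pics/e1.png',np.hstack([f(s['frame'],205,200,160,140),f(d['frame'],195,140,85,140)]))
E
```

```text
time: 16.7
position: [0.576, 0.2294, 0.0945]
tool_rot: [180.0, 0.0, 91.3]
wrist_force: [-0.2, 0.4, 0.9]
finger_gap: 0.502
grasp_force: 0.0
time: 17.7
position: [0.4343, 0.1506, 0.2457]
tool_rot: [179.9, -0.0, 91.5]
wrist_force: [0.2, -1.8, -0.2]
finger_gap: 0.5
grasp_force: 0.0
time: 18.2
position: [0.4367, -0.0551, 0.2457]
tool_rot: [179.9, 0.1, 90.9]
wrist_force: [0.3, 1.1, 0.0]
finger_gap: 0.498
grasp_force: 0.0
196 [0.57595666 0.22777841 0.10390034] ((575.709716796875, 228.59994506835938), (28.750383377075195, 29.649717330932617), 88.84122467041016)
```

View pics/e1.png

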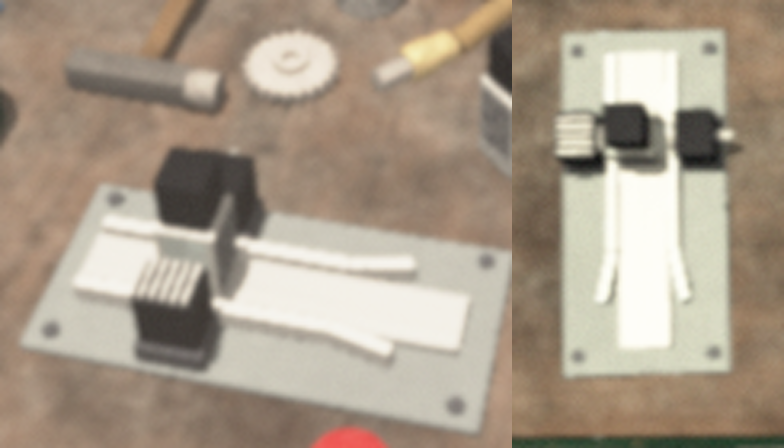

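The cell stands upright between the heads: cap top at 104 mm (as expected when home), dark ribbed face towards the mouth, pane towards the lamp. The arm is clear, so I'll hand in.

```bash
python3 -c "from rig import close_job; print(close_job())"
```

```text
the job is handed in; nothing more can be done
None
```

The sample cell is home in the pocket, upright with its glass faces to the lamp and receiver, and released; it took about 18 s of the 64 s, the highest wrist reading was about 10 N, and the job is handed in with no verdict shown.

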